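Set out the drops from the child-safe medicine box

ROBOT

A 6-joint arm with a two-finger parallel gripper is mounted at the origin on the work surface; the furniture and walls round the work are solid. World frame = base frame: x ahead of the robot, y to its left, z up, the work surface at z = 0. Lengths are in m, angles in rad, forces in N, time in s.
With the tool pointing down it reaches from about 0.35 to 0.875 m from the base axis. Payload 15.5 kg.
Tool frame: the origin (TCP) lies between the finger pads; the fingertips stand 14 mm ahead of it and the grasp point (between the pads) lies 5 mm behind it (robot.tips_ahead is the distance from the TCP to the fingertips, in m); z points along the fingers, y is the line along which they close (so a half turn about z gives the same grasp; the last joint's range is limited). The gripper opens to 85 mm and grips with 20 to 120 N. Pads are 22 mm wide; open, the fingers measure 114 mm over their backs; the gripper's body (76 mm by 85 mm) begins 54 mm behind the grasp point. The pads swing forward as they close: fully open they stand 13 mm farther back than shut.
Start: joints at [-1.355, 0.494, 1.345, -0, 1.302, -0.096], TCP at [0.191, -0.595, 0.245] pointing down, gripper open.
Joint ranges: [-2.91, 2.91], [-0.82, 2.16], [0.22, 2.67], [-1.22, 4.37], [0.12, 2.79], [-3.08, 3.08]. Speed limits (rad/s): [1.89, 1.89, 2.57, 3.01, 3.01, 3.01].

INTERFACE

Orientations are given as a unit quaternion [w, x, y, z].
In Python, from station import status, eyes, ticket, robot gives the robot as it stands. The module is installed in compiled form; this text tells all that it offers.
- The arm moves only by the tool send_rows, never from a script. Its argument "plan" is a list that holds one entry, the list of rows, each a list of 5 numbers: the shift along the tool's x, y, z in m, then the turn about the tool's z in degrees, then the gripper's target within -1 to 1 (shut at 1, half-way at 0, fully open at -1). A call has 1 to 5 rows; each row shifts and turns the commanded pose from where the row before left it, along the tool's axes as they then stand; what a row does not reach is not made up. A row lasts 1/10 s, in which the tool goes at most 50 mm and 8.59 degrees, less where a joint would pass 70% of its speed; a pose out of reach is approached as far as the arm can. A call is refused whole if a number of a shift passes 0.05 or a number of a turn 8.59, either way. A call with a gripper value outside its range is refused whole. The fingers move at their own pace and stop on an object; "grip_force" is the grip in N (left out, the last holds). Time passes only in rows, so rows that do not move let the fingers close. It gives the time, the measured TCP pose, the force, the opening and the grip force at its end, in the units of the state.
- status.read_state(): the state, without advancing time (a new reading comes with each control period).
- eyes.get_image(name): name is "side" or "top" or "wrist"; returns (picture, depth): 420x560x3 uint8, red, green, blue; 420x560 float32, m along the optical axis (not along the pixel's ray), 0 where there is no reading.
- eyes.camera_model(name): a dict with "fov_y" (degrees; the focal length in pixels is half the picture's height over the tangent of half this angle, whatever the lens; pixels are square), "cx", "cy" (the principal point, pixels), "rvec" (rotation vector, rad) and "tvec" (3), from world to camera coordinates, as OpenCV has them; the wrist camera has in their place "mount" (4x4, takes a point from camera to tool coordinates, whose origin is the TCP and whose axes are the flange's). Camera axes: x right, y down, z forward; pixel columns grow to the right and rows downward; lengths in m; the calibration is good to about 2 mm. The wrist camera is an equidistant fisheye: a pixel r from the principal point sees the ray r / f radians off the axis. A picture is of the moment at which its call begins: read the wrist's pose just before it. camera_model takes no time and is no camera call.
- ticket.sign_off(): hands the job in; it is judged then, once.
The state is a dict: "clock": time; "qpos": joint angles; "qvel": joint speeds; "joint_efforts": joint torques, N m; "eef_pos": TCP position; "ee_rot": TCP orientation; "force": force on the tool from outside, world axes, zero at the start; "ft_torque": the same for the moment, N m; "width": finger opening in m; "finger_force": force on a finger pad.
Only numpy, scipy, OpenCV 4.12 (cv2) and the standard library are available. Lean on these libraries where they do the work, as an engineer would, in place of code of your own. Each camera call takes 0.05 s, during which the arm holds its last target. There are 200 camera calls.

TASK

Get the drops out of the child-safe medicine box for the tray: slide the orange child-lock tab all the way aside, then press the blue button so that the lid springs open. Lift out the amber dropper bottle and stand it upright on the wooden tray with the mug and the teaspoon. Leave the red-capped bottle standing in the box, the mug and teaspoon as they are laid out, and the lid open.

Things in the scene. Friction and masses are not known exactly. Their poses are not given: they have to be found in the camera images.
- med_box: White medicine box with tinted clear lid, fixed. Origin: tub centre at worktop level; x to its back (hinge), y to its left, z up. Tub 130 (x) x 212 (y) mm, walls 4 mm, rim 66 mm high, inner floor 5 mm, partition at y=0 35 mm high. Shut lid: top 116 mm high, front at x=-65 mm. Control deck with button and lock in front: x -149 to -65 mm, 58 mm high; grey catch behind the button 77 mm high.
- lock_tab (a joint): Orange child-lock tab sliding on the deck: 0 = locked, 0.034 m = fully aside; it slides along the box's +y, away from the button. Its fork lies under the button's head and blocks the button until the tab has moved about 15 mm. About 2 N friction; it stays where it is left. Starts locked, at 0 to 4 mm.
- lock_grip (a point): Middle of the top of the lock tab's thumb grip, a ridge 12 mm (box y) by 36 mm (box x), top 81.5 mm and foot 64.5 mm above the worktop; moves with the tab, axes as the box. Locked, there are 47 mm between the ridge and the button's head, bridged only by the tab's own flat fork (64.5 mm high). Guide rails beside it 63 mm high.
- button_top (a point): Centre of the top of the blue push button, a square head 42 x 42 mm, 73 mm above the worktop when up, its centre 46 mm in front of the lid. It goes straight down 7 mm against a spring (about 2 N at first, 5.5 N fully down); after about 6 mm the catch lets the lid go. Axes as the box.
- button (a joint): Travel of the push button: 0 = up, 0.007 m = fully down. It springs back up.
- lid (a joint): Lid hinge: 0 = shut, about 1.75 rad = fully open, leaning back beyond upright. When released it swings open by its own damped spring in about 1.5 s and stays open.
- dropper_bottle: Amber bottle, blue label, black dropper top, 102 mm tall, 50 to 100 g, upright in the left or right half of the box, underside 5 mm above the worktop. Origin: centre of its underside; z up along it. Body 32 mm diameter up to 62 mm, shoulder to 70 mm; black collar 24 mm diameter from there to 77 mm; thin rubber top 13 mm diameter to 102 mm.
- red_cap_bottle: White bottle with large red cap, 36 by 42 by 106 mm, standing in the other half of the box, about 100 mm from the dropper bottle. Origin: centre of its underside; z upward.
- tray: Low wooden serving tray, fixed, 200 (x) x 290 (y) mm, rim 16 mm high and 6 mm thick, floor top 6 mm above the worktop; dark handles 30 mm high over the rims at y = -142 and +142 mm. Origin: centre of its underside; z up. Mug and teaspoon lie in the -y half and middle; the part from y = +25 to +139 mm is free.
- mug: Orange mug, body 81 mm across, 113 mm with handle, 101 mm tall, upright on the tray near x=20, y=-82 mm in the tray's frame. Origin on its underside, 17 mm off the body's centre towards the handle, which points along its own -y; z up.
- teaspoon: Steel teaspoon 132 by 26 by 9 mm lying on the tray along the tray's x, near y = -8 mm. Origin: centre of its underside.

How it is judged:
By the outcome, as a careful person would: the job done as asked, in the order asked, and still so for the second after the job is handed in, with the robot touching nothing.
It also fails if it takes over 56 s, if anything falls off the work surface, if the arm or the gripper's body presses on something with over 40 N, if the wrist force passes 120 N, or if a joint passes its speed limit or range.

## Working session

There is one attempt and no reset: what is moved stays moved. The work goes in short steps, Python scripts to look and compute and a tool call to move; the robot and the scene stay as the last step left them, time stands still between calls to the robot, and variables do not carry over. Pictures are saved under pics/ and viewed, at most 10 in all, crops included, and the job is handed in when it is done.

Besides the shell and the picture viewer there is one more tool, called after "Call:" as name([rows], argument=value, ...), one row to a line, values as JSON. send_rows: Moves the arm, as the interface text tells. Its arguments: {"type":"object","properties":{"plan":{"type":"array"},"grip_force":{"type":"number"}},"required":["plan"]}

```bash
mkdir -p pics; cat > h.py <<'E'
import numpy as np, cv2
from station import status, eyes, ticket, robot
from scipy.spatial.transform import Rotation as R
def cam(n):
    m=eyes.camera_model(n); f=210/np.tan(np.radians(m['fov_y'])/2)
    if 'rvec' in m:
        Rm=cv2.Rodrigues(np.array(m['rvec'],float))[0]; t=np.array(m['tvec'],float).ravel()
        return f,m['cx'],m['cy'],Rm.T,-Rm.T@t
    s=status.read_state(); q=s['ee_rot']; T=R.from_quat([q[1],q[2],q[3],q[0]]).as_matrix()
    M=np.array(m['mount']); return f,m['cx'],m['cy'],T@M[:3,:3],T@M[:3,3]+np.array(s['eef_pos'])
def rays(c,uv,fish=False):
    f,cx,cy,A,o=c; uv=np.atleast_2d(np.asarray(uv,float)); x=(uv[:,0]-cx)/f; y=(uv[:,1]-cy)/f
    if fish:
        r=np.hypot(x,y)+1e-9; d=np.c_[np.sin(r)*x/r,np.sin(r)*y/r,np.cos(r)]
    else: d=np.c_[x,y,np.ones_like(x)]
    return d@A.T
def plane(c,uv,z,fish=False):
    d=rays(c,uv,fish); return c[4]+d*((z-c[4][2])/d[:,2])[:,None]
def bydepth(c,uv,dep,fish=False):
    uv=np.atleast_2d(uv); d=rays(c,uv,fish); ax=d@c[3][:,2]; z=dep[uv[:,1].astype(int),uv[:,0].astype(int)]
    return c[4]+d*(z/ax)[:,None]
def shot(n,save=None):
    c=cam(n); im,dep=eyes.get_image(n)
    if save: cv2.imwrite('pics/%s.png'%save,im[:,:,::-1])
    return c,im,dep
E
python3 - <<'E'
from h import *
s=status.read_state(); print(s['eef_pos'],s['ee_rot'],s['clock'],s['width'])
a=[shot(n) for n in('top','side')]
for c,im,d in a: print(c[4],c[3][:,2],c[0])
for n,(c,im,d) in zip(('top0','side0'),a): cv2.imwrite(f'pics/{n}.png',im[:,:,::-1]); np.savez(f'{n}.npz',im=im,d=d)
E
```

```text
[ 0.19108915 -0.59473082  0.24469393] [-5.96149387e-04  9.87945512e-01  1.54800869e-01 -3.55415049e-05] 0.0 0.08548347628334667
[ 0.4276649  -0.0298174   1.33387797] [ 0.08651584 -0.02067052 -0.99603601] 542.4869660878701
[0.07485208 0.85467946 0.48794155] [ 0.42863948 -0.82376205 -0.37105831] 391.73238196691625
```

View pics/top0.png

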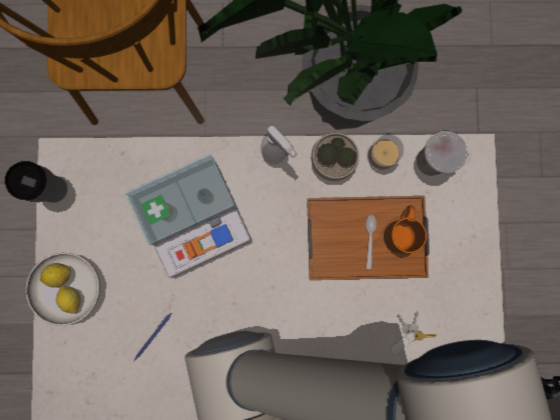

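View pics/side0.png

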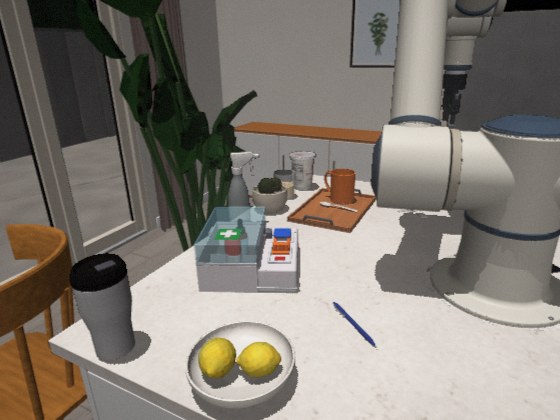

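Top view: box around (185,210) with the blue button at (222,236) and the orange tab at (195,247). The tray is at (367,237). There is a dark spot under the lid at (205,195), probably the dropper in the right half. In the side view, red shows in the near (left) half at (233,245).

```bash
python3 - <<'E'
from h import *
c=cam('top'); z=np.load('top0.npz'); im=z['im']; d=z['d']
h=cv2.cvtColor(im,cv2.COLOR_RGB2HSV)
def big(m,roi):
    k=np.zeros_like(m); x0,y0,x1,y1=roi; k[y0:y1,x0:x1]=m[y0:y1,x0:x1]
    cs=cv2.findContours(k,cv2.RETR_EXTERNAL,cv2.CHAIN_APPROX_NONE)[0]
    return [q for q in sorted(cs,key=cv2.contourArea)[::-1] if cv2.contourArea(q)>8]
B=big(cv2.inRange(h,(100,120,60),(125,255,255)),(150,200,255,280))
O=big(cv2.inRange(h,(5,140,100),(20,255,255)),(150,200,255,280))
T=big(cv2.inRange(h,(5,90,60),(20,255,255)),(300,185,440,290))
for n,q,zz in(('blue',B,.073),('or',O,.0645)):
    for k in q:
        r=cv2.minAreaRect(k); P=plane(c,cv2.boxPoints(r),zz); print(n,r,plane(c,[r[0]],zz).round(4),P[:,:2].round(3).tolist())
r=cv2.minAreaRect(T[0]); print('tray',r,plane(c,[r[0]],.016).round(4),plane(c,cv2.boxPoints(r),.016)[:,:2].round(3).tolist())
# rear corners of white deck: whitish region; yaw from blob of box
for uv in [(222,236),(195,247),(205,195),(185,185),(160,210),(180,256),(370,215),(330,240)]: print(uv,bydepth(c,[uv],d).round(3),im[uv[1],uv[0]])
cv2.imwrite('pics/crop.png',cv2.resize(im[150:285,115:260,::-1],None,fx=5,fy=4.4 if 0 else 4.4,interpolation=cv2.INTER_CUBIC)[:600])
E
```

```text
blue ((220.80001831054688, 235.1000213623047), (16.994115829467773, 16.54690170288086), 63.43495178222656) [[0.4792 0.0869 0.073 ]] [[0.489, 0.113], [0.505, 0.078], [0.47, 0.061], [0.453, 0.095]]
or ((199.2000274658203, 245.4000244140625), (16.099689483642578, 28.621667861938477), 63.43495178222656) [[0.4562 0.138  0.0645]] [[0.459, 0.176], [0.488, 0.117], [0.454, 0.1], [0.425, 0.159]]
tray ((367.3255310058594, 237.34573364257812), (81.7073974609375, 118.30626678466797), 88.60282135009766) [[ 0.4715 -0.2639  0.016 ]] [[0.57, -0.119], [0.573, -0.41], [0.374, -0.408], [0.371, -0.12]]
(222, 236) [[0.477 0.084 0.074]] [ 62  94 171]
(195, 247) [[0.453 0.148 0.061]] [177 104  54]
(205, 195) [[0.569 0.119 0.112]] [82 91 93]
(185, 185) [[0.591 0.163 0.118]] [119 126 130]
(160, 210) [[0.536 0.219 0.115]] [115 137 121]
(180, 256) [[0.432 0.184 0.056]] [172  61  59]
(370, 215) [[ 0.526 -0.273  0.011]] [145 119 106]
(330, 240) [[ 0.467 -0.174  0.004]] [141  89  56]
```

View pics/crop.png

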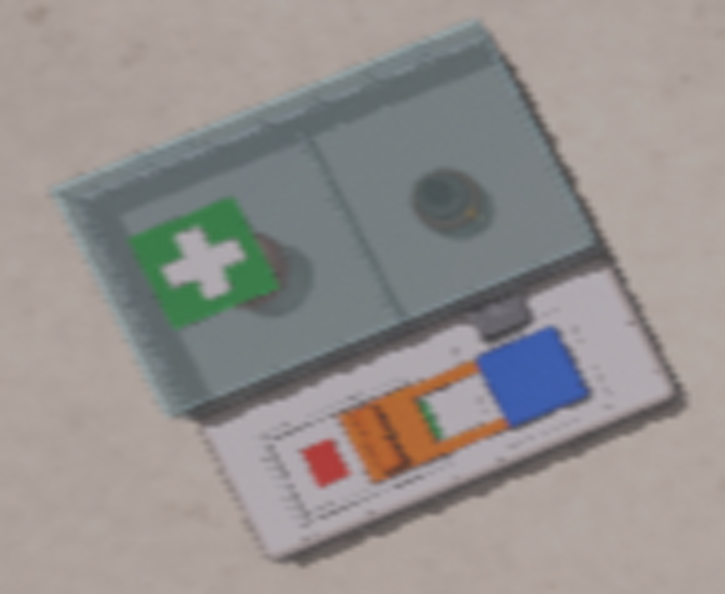

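The crop shows the ridge at image (192,249), the button at (221,235), and the dropper in the right half. Box yaw is about 24.5°. I'll turn the tool to match the box axes and close the fingers on the way there.

Call:
send_rows([
  [[0,0,0,-6.7,1],[0.034,-0.034,0,0,1],[0.034,-0.034,0,0,1],[0.034,-0.034,0,0,1],[0.034,-0.034,0,0,1]],
], grip_force=30)

```text
clock: 0.6
eef_pos: [0.2586, -0.413, 0.245]
ee_rot: [-0.0, 0.977, 0.212, -0.0]
force: [0.8, 0.5, 0.4]
width: 0.0123
finger_force: 0.0
```

Call:
send_rows([
  [[0.034,-0.034,0,0,1],[0.034,-0.034,0,0,1],[0.034,-0.034,0,0,1],[0.034,-0.034,0,0,1],[0.034,-0.034,0,0,1]],
])

```text
clock: 1.1
eef_pos: [0.3428, -0.1879, 0.2453]
ee_rot: [0.0, 0.977, 0.212, 0.0]
force: [0.2, 0.5, -0.5]
width: 0.0001
finger_force: 0.0
```

Call:
send_rows([
  [[0.034,-0.034,0.01,0,1],[0.034,-0.034,0.01,0,1],[0.034,-0.034,0.01,0,1],[0.034,-0.034,0.01,0,1],[0.034,-0.034,0,0,1]],
])

```text
clock: 1.6
eef_pos: [0.4264, 0.0377, 0.2042]
ee_rot: [-0.0, 0.977, 0.212, -0.001]
force: [0.7, -1.2, -0.4]
width: 0.0
finger_force: 0.0
```

Call:
send_rows([
  [[0.034,-0.034,0,0,1],[0.015,-0.01,0,0,1],[0,0,0,0,1]],
])

```text
clock: 1.9
eef_pos: [0.4541, 0.0981, 0.2051]
ee_rot: [-0.0, 0.977, 0.214, 0.0]
force: [-0.2, -0.3, -0.4]
width: 0.0002
finger_force: 0.0
```

```bash
python3 - <<'E'
from h import *
c,im,d=shot('wrist','w1'); np.savez('w1.npz',im=im,d=d)
s=status.read_state(); print(s['eef_pos'],s['ee_rot'],c[4])
E
```

```text
[0.45322119 0.09679376 0.20496044] [-2.25025620e-06  9.76973843e-01  2.13358971e-01 -2.42083609e-04] [0.52241663 0.12940883 0.33235679]
```

View pics/w1.png

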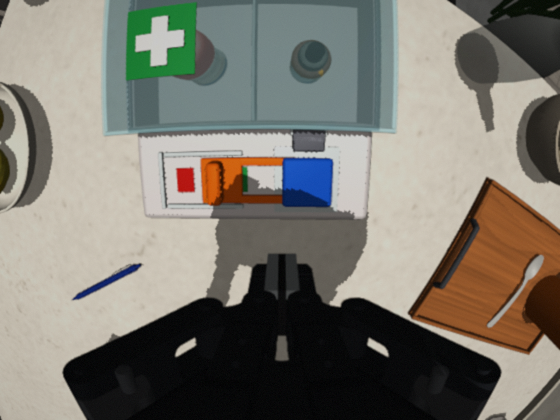

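The wrist view shows the ridge at about (213,182), the button at (307,182), and the dropper under the lid at (311,58). The box edges line up with the image axes.

```bash
python3 - <<'E'
from h import *
c=cam('wrist'); z=np.load('w1.npz'); im=z['im']; d=z['d']
h=cv2.cvtColor(im,cv2.COLOR_RGB2HSV)
s=status.read_state(); q=s['ee_rot']; T=R.from_quat([q[1],q[2],q[3],q[0]]).as_matrix(); e=np.array(s['eef_pos'])
def tool(p): return ((p-e)@T).round(4)
b=cv2.inRange(h,(105,150,60),(125,255,255)); b[:,:250]=0; b[250:]=0
k=max(cv2.findContours(b,0,1)[0],key=cv2.contourArea); x,y,w,hh=cv2.boundingRect(k); print(x,y,w,hh)
P=plane(c,[(x,y),(x+w,y),(x+w,y+hh),(x,y+hh)],.073,True); print('btn',P.mean(0).round(4),np.linalg.norm(P[1]-P[0]),np.linalg.norm(P[3]-P[0]),'tool',tool(P.mean(0)))
P2=plane(c,[(145,216),(368,218)],.058,True); v=P2[0]-P2[1]; print('deck',np.linalg.norm(v),np.degrees(np.arctan2(-v[0],v[1])),P2[:,:2])
for row in (172,182,192): print(row,[(u,*im[row,u].tolist()) for u in range(200,228,2)][::1] if row==182 else '', bydepth(c,[(u,row) for u in range(202,230,3)],d,True)[:,2].round(4))
r=plane(c,[(213,182)],.0815,True)[0]; print('ridge',r,tool(r))
r=plane(c,[(224,182)],.0645,True)[0]; print('ridge foot',r,tool(r))
print('drop',bydepth(c,[(311,58)],d,True))
cv2.imwrite('pics/w1c.png',cv2.resize(im[145:220,140:340,::-1],None,fx=4,fy=4,interpolation=cv2.INTER_CUBIC))
E
```

```text
283 158 50 49
btn [0.4798 0.0847 0.073 ] 0.040398351664872156 0.0409600473870332 tool [0.0192 0.0221 0.1319]
deck 0.20748228908673297 24.182940496360573 [[0.38638799 0.20739798]
 [0.47138341 0.01812389]]
172  [0.0639 0.0621 0.0806 0.0804 0.0782 0.0806 0.0743 0.0632 0.0616 0.0633]
182 [(200, 199, 190, 184), (202, 198, 96, 43), (204, 203, 91, 12), (206, 166, 70, 10), (208, 200, 85, 10), (210, 208, 93, 14), (212, 208, 95, 15), (214, 206, 96, 15), (216, 203, 88, 9), (218, 168, 66, 7), (220, 81, 32, 7), (222, 57, 22, 2), (224, 124, 51, 8), (226, 201, 92, 14)] [0.063  0.0634 0.0813 0.0792 0.0804 0.0796 0.0789 0.0693 0.0632 0.0636]
192  [0.0632 0.0773 0.0791 0.3322 0.0809 0.0782 0.0769 0.0671 0.0629 0.0636]
ridge [0.45043966 0.15539872 0.0815    ] [ 0.022  -0.0544  0.1235]
ridge foot [0.44950932 0.14848603 0.0645    ] [ 0.0182 -0.0485  0.1405]
drop [[0.56407382 0.12607812 0.11463673]]
```

View pics/w1c.png

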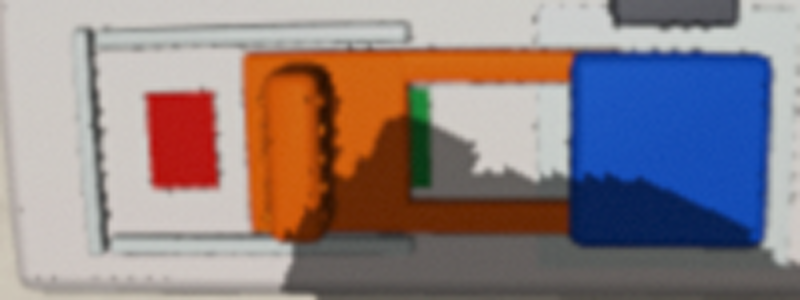

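The tab sits about 2.5 mm from locked. I'll lower the closed fingers into the gap beside the ridge.

Call:
send_rows([
  [[0.01,-0.013,0.035,0,1],[0.01,-0.013,0.035,0,1],[0,0,0.03,0,1],[0,0,0.02,0,1],[0,0,0,0,1]],
])

```text
clock: 2.45
eef_pos: [0.4588, 0.1267, 0.0833]
ee_rot: [-0.0, 0.977, 0.212, -0.002]
force: [0.5, 0.4, 0.4]
width: -0.0002
finger_force: 0.0
```

Call:
send_rows([
  [[0,-0.008,0,0,1],[0,-0.008,0,0,1],[0,-0.007,0,0,1],[0,-0.005,0,0,1],[0,0,0,0,1]],
])

```text
clock: 2.95
eef_pos: [0.4489, 0.1541, 0.0859]
ee_rot: [-0.0, 0.977, 0.213, 0.001]
force: [0.0, -0.2, 0.1]
width: -0.0003
finger_force: 0.0
```

Call:
send_rows([
  [[0,-0.005,0,0,1],[0,0,0,0,1]],
])

```text
clock: 3.15
eef_pos: [0.4469, 0.1582, 0.0854]
ee_rot: [-0.0, 0.977, 0.212, 0.0]
force: [-0.0, -0.5, 1.4]
width: 0.0
finger_force: 0.4
```

```bash
cat >> h.py <<'E'
def tab(name=None):
    c,im,d=shot('wrist',name); s=status.read_state(); q=s['ee_rot']; T=R.from_quat([q[1],q[2],q[3],q[0]]).as_matrix()
    h=cv2.cvtColor(im,cv2.COLOR_RGB2HSV); o=cv2.inRange(h,(5,180,40),(18,255,255))
    k=cv2.findContours(o,0,1)[0]
    for q in k:
        if cv2.contourArea(q)>60: print(cv2.boundingRect(q))
    print(s['eef_pos'],s['force'])
E
python3 -c "
from h import *
tab('w2')"
```

```text
(497, 378, 63, 16)
(314, 282, 57, 14)
(497, 273, 63, 99)
(217, 226, 161, 80)
[0.44684679 0.1580826  0.0853356 ] [0.42441611 0.86822929 0.31253327]
```

View pics/w2.png

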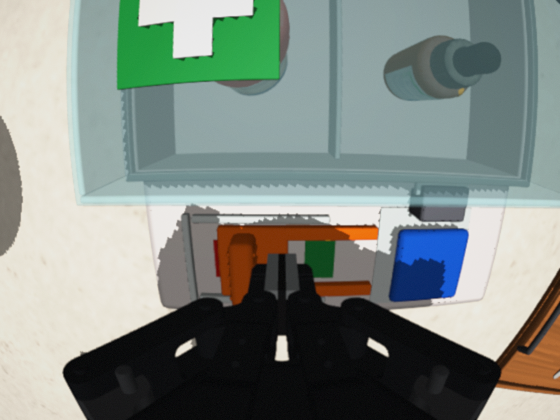

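The fingers are touching the ridge at (250,265). The fork end is at x≈378, clear of the button at 392, and the red mark at 217 is almost covered. I'll push further.

Call:
send_rows([
  [[0,-0.005,0,0,1],[0,-0.004,0,0,1],[0,0,0,0,1]],
])

```text
clock: 3.5
eef_pos: [0.4429, 0.1665, 0.0853]
ee_rot: [-0.0, 0.977, 0.212, -0.0]
force: [0.3, 0.1, -0.1]
width: -0.0004
finger_force: 0.2
```

Call:
send_rows([
  [[0,-0.003,0,0,1],[0,0,0,0,1]],
])

```text
clock: 3.7
eef_pos: [0.4422, 0.1683, 0.0853]
ee_rot: [0.001, 0.977, 0.213, 0.0]
force: [4.7, -12.6, 0.2]
width: 0.0
finger_force: 5.9
```

```bash
python3 -c "
from h import *
tab('w3')"
```

```text
(498, 364, 62, 27)
(500, 283, 60, 84)
(315, 281, 57, 15)
(219, 226, 160, 79)
[0.44220769 0.16828179 0.08526919] [  4.61211597 -11.37726385   0.91572975]
```

The 12 N on the tool shows the tab is at its end stop. Next I back off, rise, and move over the button.

Call:
send_rows([
  [[0,0.01,0,0,1],[0,0.005,-0.03,0,1],[-0.004,0.038,0,0,1],[-0.003,0.038,0,0,1],[0,0,0,0,1]],
])

```text
clock: 4.25
eef_pos: [0.4749, 0.0799, 0.1155]
ee_rot: [0.0, 0.978, 0.211, 0.001]
force: [0.7, 0.1, 1.1]
width: 0.0002
finger_force: 0.0
```

```bash
python3 -c "
from h import *
tab('w4')"
```

```text
(496, 318, 64, 76)
(439, 264, 57, 71)
(459, 208, 101, 162)
(88, 198, 123, 65)
[0.47387729 0.08130486 0.11528889] [-0.11271828 -0.91169501  0.43644735]
```

View pics/w4.png

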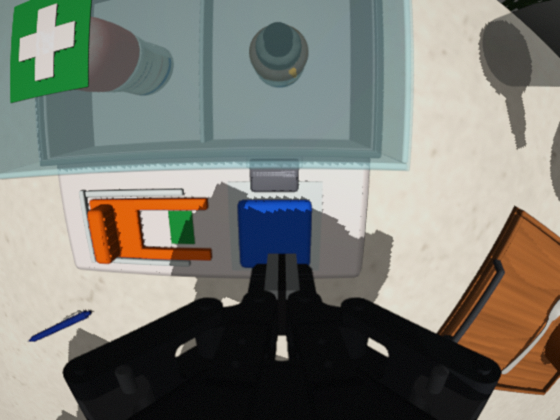

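The tab is against the left end of its rails, at (88–211, 198–263). The fingers are over the front part of the button at (275,232). Now I press.

Call:
send_rows([
  [[0,-0.001,0.022,0,1],[0,0,0.006,0,1],[0,0,0.003,0,1],[0,0,0.003,0,1],[0,0,0,0,1]],
])

```text
clock: 4.8
eef_pos: [0.4723, 0.0843, 0.0813]
ee_rot: [-0.0, 0.977, 0.212, -0.0]
force: [-3.4, 0.8, 5.2]
width: 0.0003
finger_force: 2.3
```

Call:
send_rows([
  [[0,0,0.002,0,1],[0,0,0,0,1]],
])

```text
clock: 5.0
eef_pos: [0.4727, 0.0842, 0.0799]
ee_rot: [-0.0, 0.977, 0.212, 0.0]
force: [-5.6, 1.8, 12.1]
width: -0.0003
finger_force: 5.9
```

Call:
send_rows([
  [[-0.01,0,-0.02,0,1],[-0.015,0,-0.04,0,1],[-0.015,0,-0.04,0,0.5],[0,0,-0.04,0,0],[0,0,-0.04,0,-0.3]],
])

```text
clock: 5.5
eef_pos: [0.4361, 0.0674, 0.2616]
ee_rot: [0.0, 0.977, 0.212, 0.001]
force: [1.2, -0.1, 0.0]
width: 0.0432
finger_force: 0.0
```

Call:
send_rows([
  [[0,0,0,0,-0.3],[0,0,0,0,-0.3],[0,0,0,0,-0.3],[0,0,0,0,-0.3],[0,0,0,0,-0.3]],
])

```text
clock: 6.0
eef_pos: [0.4361, 0.0674, 0.2585]
ee_rot: [-0.0, 0.977, 0.212, -0.001]
force: [0.4, 0.1, -0.2]
width: 0.0552
finger_force: 0.0
```

Call:
send_rows([
  [[0,0,0,0,-0.3],[0,0,0,0,-0.3],[0,0,0,0,-0.3],[0,0,0,0,-0.3],[0,0,0,0,-0.3]],
])

```text
clock: 6.5
eef_pos: [0.4365, 0.0674, 0.2593]
ee_rot: [-0.0, 0.977, 0.212, 0.0]
force: [-0.1, -0.2, -0.5]
width: 0.0556
finger_force: 0.0
```

```bash
python3 -c "
from h import *
tab('w5')"
```

```text
(387, 148, 173, 176)
(165, 123, 78, 40)
[0.43646092 0.06737835 0.2592713 ] [1.1553143  0.10629583 0.25088242]
```

View pics/w5.png

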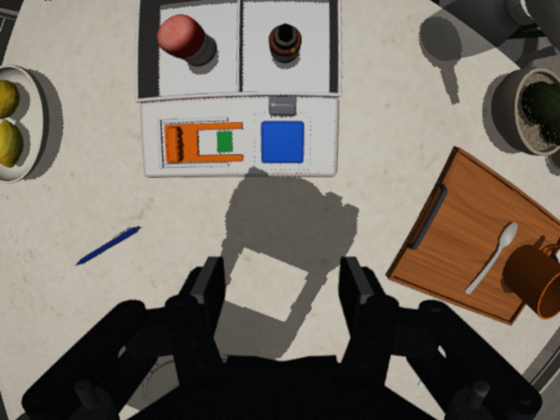

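The lid is open. The dropper's nipple is at about (286,32) in the right half and the red cap at (180,38) in the left. I'll locate the dropper. I'll also turn the tool 90°, so the wrist camera stays clear of the raised lid.

```bash
python3 - <<'E'
from h import *
c,im,d=shot('wrist'); s=status.read_state(); print(s['qpos'])
e=np.array(s['eef_pos'])
# 3D points in dropper window
U,V=np.meshgrid(np.arange(262,312),np.arange(8,70)); uv=np.c_[U.ravel(),V.ravel()]
P=bydepth(c,uv,d,True)
a=np.radians(24.2); bx=np.array([np.cos(a),np.sin(a)]); by=np.array([-np.sin(a),np.cos(a)])
btn=np.array([.4798,.0847]); org=btn+.111*bx
def loc(p): q=p[:,:2]-org; return q@bx,q@by
x,y=loc(P)
for lo,hi in((.012,.03),(.03,.06),(.06,.074),(.075,.09),(.09,.115)):
    m=(P[:,2]>lo)&(P[:,2]<hi)&(np.abs(x)<58)&(y<-.01)&(y>-.1)
    if m.sum(): print(lo,m.sum(),'uv',uv[m].mean(0),'box x',np.percentile(x[m],[2,50,98]).round(4),'y',np.percentile(y[m],[2,50,98]).round(4))
# colour mask
h=cv2.cvtColor(im,cv2.COLOR_RGB2GRAY); print('btn dtop',loc(plane(c,[(282,142)],.073,True)))
ct,imt,dt=shot('top','t2')
E
```

```text
[1.77839204e-02 2.19016437e-01 1.75264540e+00 4.83477646e-05
 1.16990394e+00 1.16085535e+00]
0.012 13 uv [295.          57.23076923] box x [-0.0202 -0.0181 -0.015 ] y [-0.0155 -0.0125 -0.0102]
0.03 26 uv [296.69230769  52.        ] box x [-0.0203 -0.0179 -0.0126] y [-0.0158 -0.0132 -0.0104]
0.06 98 uv [297.8877551   40.29591837] box x [-0.0182 -0.0091  0.0037] y [-0.0167 -0.0136 -0.0106]
0.075 15 uv [295.73333333  36.06666667] box x [-0.0129 -0.0079 -0.001 ] y [-0.0117 -0.0109 -0.01  ]
btn dtop (array([-0.10993431]), array([0.00140493]))
```

```bash
python3 - <<'E'
import cv2; im=cv2.imread('pics/t2.png'); a=cv2.resize(im[130:285,110:310],None,fx=4,fy=3.8)[:600]; cv2.imwrite('pics/t2c.png',a)
E
```

```text
(no output)
```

View pics/t2c.png

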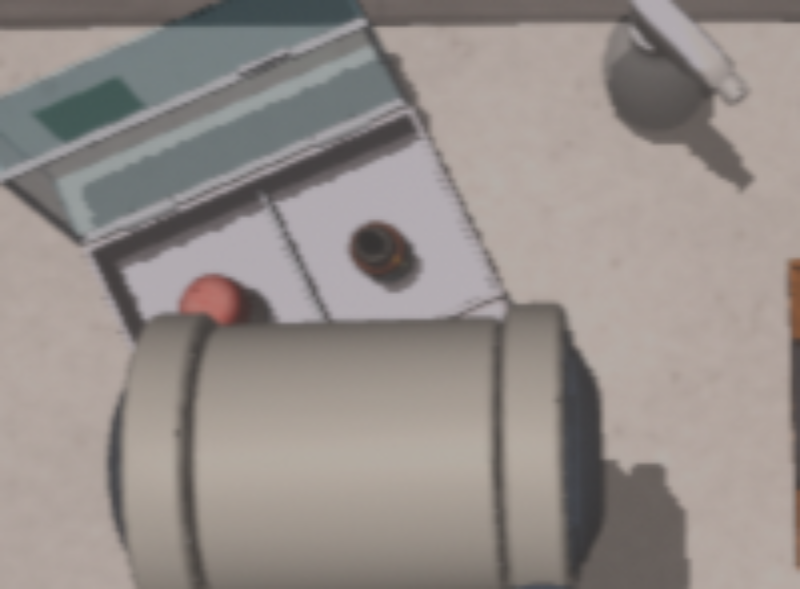

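The lid is open, leaning back. The dropper's top is at crop (377,243), which is image (204.2,194).

```bash
python3 - <<'E'
from h import *
ct=cam('top'); print('top nipple',plane(ct,[(204.2,194)],.107).round(4))
im=cv2.imread('pics/t2.png')
c,im,d=shot('wrist'); s=status.read_state(); e=np.array(s['eef_pos'])
a=np.radians(24.2); bx=np.array([np.cos(a),np.sin(a)]); by=np.array([-np.sin(a),np.cos(a)]); org=np.array([.5648,.1739])
U,V=np.meshgrid(np.arange(255,320),np.arange(5,80)); uv=np.c_[U.ravel(),V.ravel()]
P=bydepth(c,uv,d,True); q=P[:,:2]-org; x=q@bx; y=q@by
for lo,hi in((.02,.04),(.04,.066),(.068,.075),(.075,.084),(.086,.1),(.1,.112)):
    m=(P[:,2]>lo)&(P[:,2]<hi)&(abs(x)<.055)&(y<-.015)&(y>-.095)
    if m.sum(): print(lo,m.sum(),'uv',uv[m].mean(0).round(),'x',np.percentile(x[m],[2,50,98]).round(4),'y',np.percentile(y[m],[2,50,98]).round(4))
E
```

```text
top nipple [[0.5715 0.121  0.107 ]]
0.02 78 uv [284.  58.] x [-0.0265 -0.0245 -0.0169] y [-0.0612 -0.0469 -0.0325]
0.04 425 uv [284.  46.] x [-0.026  -0.0195  0.0019] y [-0.0629 -0.0466 -0.0316]
0.068 55 uv [285.  45.] x [-0.0215 -0.0195 -0.0098] y [-0.0586 -0.0474 -0.036 ]
0.075 234 uv [285.  39.] x [-0.0201 -0.0148 -0.0026] y [-0.0575 -0.0469 -0.0367]
0.086 75 uv [285.  34.] x [-0.016  -0.0145 -0.0058] y [-0.0541 -0.0472 -0.041 ]
0.1 132 uv [285.  29.] x [-0.0147 -0.0105 -0.0047] y [-0.0526 -0.047  -0.0415]
```

Both views agree to about 6 mm. I'll turn the tool −90°, so the camera is over the left half and away from the lid. Then I'll hover over the dropper and measure again.

Call:
send_rows([
  [[0,0,0,-8.5,-0.3],[0,0,0,-8.5,-0.3],[0,0,0,-8.5,-0.3],[0,0,0,-8.5,-0.3],[0,0,0,-8.5,-0.3]],
])

```text
clock: 7.2
eef_pos: [0.4364, 0.0674, 0.2593]
ee_rot: [-0.0, 0.832, 0.555, -0.0]
force: [0.4, 0.3, -0.1]
width: 0.0557
finger_force: 0.0
```

Call:
send_rows([
  [[0,0,0,-8.5,-0.3],[0,0,0,-8.5,-0.3],[0,0,0,-8.5,-0.3],[0,0,0,-8.5,-0.3],[0,0,0,-8.5,-0.3]],
])

```text
clock: 7.7
eef_pos: [0.4365, 0.0674, 0.2593]
ee_rot: [0.0, 0.575, 0.818, 0.0]
force: [-0.8, -0.3, -0.1]
width: 0.0552
finger_force: 0.0
```

Call:
send_rows([
  [[0,0,0,-5,-0.3],[0,0.04,0,0,-0.3],[0,0.04,0,0,-0.3],[0,0.04,0,0,-0.3],[-0.004,0.026,0,0,-0.3]],
])

```text
clock: 8.2
eef_pos: [0.573, 0.1256, 0.2591]
ee_rot: [0.0, 0.541, 0.841, 0.0]
force: [-0.2, -1.4, -0.4]
width: 0.0558
finger_force: 0.0
```

Call:
send_rows([
  [[0,0,0.03,0,-0.3],[0,0,0.03,0,-0.3],[0,0,0,0,-0.3]],
])

```text
clock: 8.5
eef_pos: [0.569, 0.1242, 0.1959]
ee_rot: [-0.002, 0.541, 0.841, -0.002]
force: [-0.4, 0.6, 0.2]
width: 0.0561
finger_force: 0.0
```

```bash
cat > m.py <<'E'
from h import *
c,im,d=shot('wrist','w6'); s=status.read_state(); q=s['ee_rot']; T=R.from_quat([q[1],q[2],q[3],q[0]]).as_matrix(); e=np.array(s['eef_pos']); print(e,s['width'],s['force'])
U,V=np.meshgrid(np.arange(0,560),np.arange(0,420)); uv=np.c_[U.ravel(),V.ravel()]
uv=uv[(d.ravel()>.03)]; P=bydepth(c,uv,d,True); L=(P-e)@T
for lo,hi in((.02,.04),(.04,.066),(.075,.084),(.086,.098),(.098,.112)):
    m=(P[:,2]>lo)&(P[:,2]<hi)&(abs(L[:,0])<.035)&(abs(L[:,1])<.035)
    if m.sum(): print(lo,m.sum(),'uv',uv[m].mean(0).round(),'tool x',np.percentile(L[m,0],[2,50,98]).round(4),'y',np.percentile(L[m,1],[2,50,98]).round(4))
E
python3 m.py
```

```text
[0.56998873 0.12419877 0.19815555] 0.055382683136023056 [ 0.64106021 -0.30683418  0.33932456]
0.02 136 uv [288. 180.] tool x [0.0057 0.0151 0.0172] y [-0.009   0.0057  0.0212]
0.04 619 uv [289. 193.] tool x [-0.0083  0.0113  0.0168] y [-0.009   0.0055  0.022 ]
0.075 372 uv [290. 205.] tool x [-0.0065  0.0057  0.0112] y [-0.0038  0.0063  0.0171]
0.086 75 uv [290. 209.] tool x [0.0014 0.0057 0.0069] y [0.0002 0.006  0.0124]
0.098 232 uv [291. 217.] tool x [-0.0049  0.0016  0.0065] y [0.0009 0.0065 0.012 ]
```

View pics/w6.png

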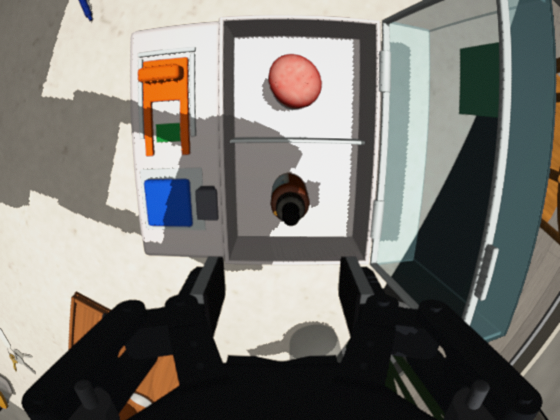

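The view shows the dropper at (290,205), centred except for +6 mm in tool y. The fingers clear the tub walls, so I'll descend.

Call:
send_rows([
  [[0.001,0.006,0.01,0,-0.3],[0,0,0.04,0,-0.3],[0,0,0.04,0,-0.3],[0,0,0.03,0,-0.3],[0,0,0.022,0,-0.3]],
])

```text
clock: 9.05
eef_pos: [0.5766, 0.1279, 0.0564]
ee_rot: [0.0, 0.541, 0.841, 0.0]
force: [-0.1, 1.0, 0.3]
width: 0.0552
finger_force: 0.0
```

Call:
send_rows([
  [[0,0,0,0,-0.3],[0,0,0,0,0.2],[0,0,0,0,0.4],[0,0,0,0,0.6],[0,0,0,0,0.8]],
], grip_force=25)

```text
clock: 9.55
eef_pos: [0.5771, 0.1279, 0.0588]
ee_rot: [0.001, 0.541, 0.841, 0.001]
force: [0.3, -0.0, 9.6]
width: 0.0314
finger_force: 25.2
```

Call:
send_rows([
  [[0,0,0,0,1],[0,0,0,0,1],[0,0,-0.005,0,1],[0,0,-0.015,0,1],[0,0,-0.02,0,1]],
])

```text
clock: 10.05
eef_pos: [0.5756, 0.1277, 0.0978]
ee_rot: [-0.0, 0.541, 0.841, -0.0]
force: [1.2, 0.7, -1.0]
width: 0.0314
finger_force: 25.1
```

The bottle is held at 31.4 mm. Now I lift it clear and carry it to the tray.

Call:
send_rows([
  [[0,0,-0.035,0,1],[0,0,-0.04,0,1],[0,0,-0.04,0,1],[0,0,-0.03,0,1],[0,0,0,0,1]],
])

```text
clock: 10.55
eef_pos: [0.5778, 0.1279, 0.2474]
ee_rot: [0.003, 0.541, 0.841, 0.002]
force: [0.5, 0.3, -1.4]
width: 0.0315
finger_force: 25.1
```

Call:
send_rows([
  [[-0.02,-0.018,0,0,1],[-0.03,-0.028,0,0,1],[-0.03,-0.028,0,0,1],[-0.03,-0.028,0,0,1],[-0.03,-0.028,0,0,1]],
])

```text
clock: 11.05
eef_pos: [0.5147, -0.0548, 0.2422]
ee_rot: [-0.0, 0.541, 0.841, -0.0]
force: [-0.0, -0.6, -0.6]
width: 0.0314
finger_force: 25.1
```

Call:
send_rows([
  [[-0.03,-0.028,0,0,1],[-0.03,-0.028,0,0,1],[-0.024,-0.024,0,0,1],[-0.015,-0.013,0,0,1],[0,0,0,0,1]],
])

```text
clock: 11.55
eef_pos: [0.4713, -0.1842, 0.2422]
ee_rot: [0.0, 0.542, 0.84, -0.0]
force: [-0.1, 0.5, -1.0]
width: 0.031
finger_force: 25.1
```

```bash
python3 - <<'E'
from h import *
c,im,d=shot('wrist','w7'); s=status.read_state(); q=s['ee_rot']; T=R.from_quat([q[1],q[2],q[3],q[0]]).as_matrix(); e=np.array(s['eef_pos']); print(e,s['width'],s['force'])
c,im,d=shot('side','s7')
# lowest part of bottle seen from side: points near TCP
U,V=np.meshgrid(np.arange(560),np.arange(420)); uv=np.c_[U.ravel(),V.ravel()]; uv=uv[d.ravel()>.05]
P=bydepth(c,uv,d); r=np.hypot(*(P[:,:2]-e[:2]).T)
col=im[uv[:,1],uv[:,0]]
for z0 in np.arange(.17,.3,.01):
    m=(r<.03)&(abs(P[:,2]-z0)<.005); print(z0.round(3),m.sum(),col[m].mean(0).round() if m.sum() else '',P[m].mean(0).round(3) if m.sum() else '')
E
```

```text
[ 0.4716945  -0.18297736  0.24221256] 0.031242950074876815 [-0.34297031 -0.00403028 -1.45891   ]
0.17 0  
0.18 0  
0.19 25 [78. 60. 53.] [ 0.467 -0.172  0.192]
0.2 42 [87. 74. 69.] [ 0.465 -0.172  0.2  ]
0.21 39 [92. 83. 80.] [ 0.466 -0.172  0.21 ]
0.22 44 [92. 82. 78.] [ 0.467 -0.171  0.22 ]
0.23 44 [86. 77. 75.] [ 0.469 -0.171  0.23 ]
0.24 76 [75. 66. 62.] [ 0.468 -0.172  0.24 ]
0.25 68 [65. 55. 52.] [ 0.469 -0.175  0.25 ]
0.26 63 [61. 55. 51.] [ 0.469 -0.175  0.26 ]
0.27 44 [50. 42. 39.] [ 0.468 -0.177  0.269]
0.28 49 [48. 41. 38.] [ 0.468 -0.176  0.28 ]
0.29 36 [58. 55. 53.] [ 0.471 -0.173  0.289]
```

The bottle's underside is about 53 mm below the TCP, so contact should come near TCP z ≈ 0.059.

Call:
send_rows([
  [[0,0,0.04,0,1],[0,0,0.045,0,1],[0,0,0.045,0,1],[0,0,0.03,0,1],[0,0,0.015,0,1]],
])

```text
clock: 12.15
eef_pos: [0.4713, -0.1804, 0.0647]
ee_rot: [-0.002, 0.54, 0.841, -0.0]
force: [0.1, -0.6, 0.2]
width: 0.031
finger_force: 25.1
```

Call:
send_rows([
  [[0,0,0.003,0,1],[0,0,0.002,0,1],[0,0,0,0,1]],
])

```text
clock: 12.45
eef_pos: [0.4728, -0.182, 0.063]
ee_rot: [0.001, 0.541, 0.841, 0.0]
force: [0.3, -0.6, -0.2]
width: 0.0314
finger_force: 25.1
```

Call:
send_rows([
  [[0,0,0.002,0,1],[0,0,0,0,1]],
])

```text
clock: 12.65
eef_pos: [0.4725, -0.1824, 0.0608]
ee_rot: [0.001, 0.541, 0.841, 0.0]
force: [-0.4, 0.2, -1.3]
width: 0.0315
finger_force: 25.1
```

Call:
send_rows([
  [[0,0,0.0015,0,1],[0,0,0,0,1]],
])

```text
clock: 12.85
eef_pos: [0.4722, -0.1826, 0.0595]
ee_rot: [0.0, 0.541, 0.841, -0.0]
force: [-3.9, -1.7, 14.0]
width: 0.0308
finger_force: 24.7
```

Contact. I'll ease off slightly, open slowly, and rise.

Call:
send_rows([
  [[0,0,-0.001,0,1],[0,0,0,0,0.2],[0,0,0,0,0.1],[0,0,0,0,0],[0,0,0,0,-0.3]],
])

```text
clock: 13.35
eef_pos: [0.4722, -0.1823, 0.0597]
ee_rot: [-0.0, 0.541, 0.841, 0.0]
force: [-0.4, 1.5, 0.0]
width: 0.0545
finger_force: 0.0
```

Call:
send_rows([
  [[0,0,0,0,-0.3],[0,0,0,0,-0.3],[0,0,0,0,-0.3],[0,0,-0.01,0,-0.3],[0,0,-0.03,0,-0.3]],
])

```text
clock: 13.85
eef_pos: [0.4711, -0.1817, 0.099]
ee_rot: [-0.002, 0.541, 0.841, -0.0]
force: [1.3, 0.4, 1.3]
width: 0.0554
finger_force: 0.0
```

Call:
send_rows([
  [[0,0,-0.04,0,-0.3],[0,0,-0.04,0,-0.3],[0,0,-0.04,0,-0.3],[0,0,-0.03,0,-0.3],[0,0,0,0,-0.3]],
])

```text
clock: 14.35
eef_pos: [0.4737, -0.183, 0.2544]
ee_rot: [0.004, 0.541, 0.841, 0.0]
force: [-0.2, 0.8, -0.5]
width: 0.0555
finger_force: 0.0
```

```bash
python3 - <<'E'
from h import *
s=status.read_state(); print(s['clock'],s['eef_pos'])
c,im,d=shot('wrist','w8')
U,V=np.meshgrid(np.arange(560),np.arange(420)); uv=np.c_[U.ravel(),V.ravel()]; uv=uv[d.ravel()>.05]
P=bydepth(c,uv,d[:],True); r=np.hypot(P[:,0]-.472,P[:,1]+.183)
for lo,hi in((.02,.04),(.04,.066),(.076,.084),(.09,.1),(.1,.113),(.113,.14)):
    m=(r<.05)&(P[:,2]>lo)&(P[:,2]<hi); print(lo,m.sum(),P[m].mean(0).round(4) if m.sum() else '')
# lid / red cap / spoon / mug from the side
c,im,d=shot('side','s8'); h=cv2.cvtColor(im,cv2.COLOR_RGB2HSV)
uv=np.c_[U.ravel(),V.ravel()][d.ravel()>.05]; P=bydepth(c,uv,d)
m=(np.hypot(P[:,0]-.472,P[:,1]+.183)<.03)
for z0 in np.arange(.01,.12,.015): k=m&(abs(P[:,2]-z0)<.007); print('side',z0.round(3),k.sum(),P[k].mean(0).round(4) if k.sum() else '')
H=h[uv[:,1],uv[:,0]]
k=((H[:,0]>172)|(H[:,0]<4))&(H[:,1]>110)&(P[:,2]>.085)&(P[:,0]>.45)&(P[:,1]>.1); print('red',k.sum(),P[k].mean(0).round(3),P[k,2].max())
E
```

```text
14.35 [ 0.473701   -0.18300381  0.25442284]
0.02 79 [ 0.4661 -0.1699  0.0298]
0.04 393 [ 0.4678 -0.1758  0.0602]
0.076 244 [ 0.4695 -0.1795  0.081 ]
0.09 44 [ 0.4693 -0.1793  0.0965]
0.1 146 [ 0.4707 -0.1824  0.103 ]
0.113 0 
side 0.01 64 [ 0.4658 -0.1791  0.0089]
side 0.025 43 [ 0.4653 -0.1717  0.0255]
side 0.04 51 [ 0.4673 -0.171   0.04  ]
side 0.055 49 [ 0.4664 -0.1715  0.0552]
side 0.07 45 [ 0.4678 -0.1752  0.0684]
side 0.085 28 [ 0.4687 -0.1774  0.0831]
side 0.1 18 [ 0.4694 -0.1791  0.0992]
side 0.115 0 
red 171 [0.532 0.246 0.101] 0.1687335260682391
```

The dropper stands upright on the tray, with its top at about 0.107 m and its axis vertical in both views. Nothing else was touched, so I'm handing in.

```bash
python3 -c "
from station import ticket
print(ticket.sign_off())"
```

```text
the job is handed in; nothing more can be done
None
```

The child lock is fully aside, the lid is open, and the dropper bottle stands upright on the tray; I handed the job in at about 14.5 s and got no verdict back.

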